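# Lock the microscope lamp house with the flat driver

## Task

Take the orange flat driver out of its stand, set its blade in the slot of the sprung lock screw on the white lamp house, right to the bottom, and, keeping it lightly pressed in all the while, turn the screw clockwise as far as its stop without leaning on it or forcing it. Then put the driver back upright in its stand, fully down, and let go; leave the cover and the other things on the bench alone.

Things in the scene. Friction and masses are not known exactly. Their poses are not given: they have to be found in the camera images.
- lamphouse: White lamp house fixed to the bench, 150 (x) x 110 (y) x 60 mm high: black grille bars on top, black lens tube on its +y side. Origin: centre of its underside. In its top a round well, 38 mm wide, 20 mm deep, holds the steel lock screw. The screw is sprung: pressing sinks it by up to 2.5 mm, starting at 1 N and adding 2.5 N per mm, then it is solid (about 7 N).
- screw_bore (a point): Nominal axis of the lock screw at the level of the lamp house's top (60 mm up), x 25 mm, y -10 mm from its centre in its frame. The real screw floats: its axis is up to 3.5 mm off along the lamp house's x and up to 3.5 mm along its y, and its head's top is 0 to 14 mm above this point; neither is measured: feel or look for it.
- lock_screw (a joint): Angle of the lock screw, rad, growing clockwise seen from above; hard stop (locked) at 1.40. Its head is a 26 mm steel disc with a straight slot right across through its axis, 4 mm wide, 3.5 mm deep. Seen from above the slot's direction is (0.70 - value) rad counterclockwise from the lamp house's x axis. Turning takes 0.05 to 0.08 N m.
- driver: Short flat driver, 117 mm long, upright, blade down in its stand. Origin: middle of the blade's end, z up. Blade 16 mm wide (along x), 2.4 mm thick (y), 14 mm high; shaft 8 mm thick; black round guard 34 mm wide from 50 to 55 mm above the origin; orange square handle 24 x 24 mm from 55 to 115 mm, flats square to x and y. 70 to 120 g.
- blade_tip (a point): Middle of the driver blade's end (the driver's origin).
- stand: Grey stand block fixed to the bench, 70 x 70 x 54 mm high, with a round 22 mm hole right through its centre. Origin: centre of its underside. With the driver fully down its guard rests on the top and its blade end is 4 mm above the bench.
- dropper: White bottle, 50 mm wide, 130 mm high, bystander. Origin under its centre.
- dishes: Stack of culture dishes, 90 mm wide, 60 mm high, bystander. Origin under its centre.
- slide_rack: Blue open slide rack, 90 x 120 x 35 mm, bystander. Origin under its centre.
- beaker: Clear beaker, 70 mm wide, 90 mm high, bystander. Origin under its centre.
- filter_ring: Black filter ring, 44 mm wide, 10 mm high, bystander. Origin under its centre.
- objective: Steel microscope objective standing on end, 28 mm wide, 44 mm high, bystander. Origin under its centre.
- brush: Small brush lying on the bench, bystander.

How it is judged:
By the outcome, as a careful person would: the job done as asked, in the order asked, and still so for the second after the job is handed in, with the robot touching nothing.
It also fails if it takes over 64 s, if anything falls off the work surface, if the arm or the gripper's body presses on something with over 40 N, if the wrist force passes 120 N, or if a joint passes its speed limit or range.

## Robot

A 7-joint arm with a two-finger parallel gripper is mounted at the origin on the work surface. World frame = base frame: x ahead of the robot, y to its left, z up, the work surface at z = 0. Lengths are in mm, angles in degrees, forces in N, time in s.
With the tool pointing down it reaches from about 425 to 950 mm from the base axis. Payload 16.7 kg.
Tool frame: the origin (TCP) lies at the very end of the fingers, on their centre line; the grasp point (between the pads) lies 19 mm behind it; z points along the fingers, y is the line along which they close (so a half turn about z gives the same grasp; the last joint's range is limited). The gripper opens to 94 mm and grips with 3 to 60 N. Pads are 16 mm wide; open, the fingers measure 119 mm over their backs; the gripper's body (75 mm by 177 mm) begins 78 mm behind the grasp point.
Start: joints at [57.038, 24.414, 4.234, 92.017, -1.954, 63.644, -3.845], TCP at [278.774, -614.703, 205.467] pointing down, gripper open.
Joint ranges: [-163.25, 163.25], [-28.42, 122.38], [-70.27, 78.77], [12.13, 141.07], [-58.53, 238.53], [9.26, 117.41], [-156.51, 156.51]. Speed limits (degrees/s): [108.29, 108.29, 136.94, 136.94, 172.46, 172.46, 172.46].

## Interface

Orientations are given as [roll, pitch, yaw] about the fixed x, y, z axes, in that order (R = Rz(yaw) Ry(pitch) Rx(roll)).
In Python, from plant import bot, eyes, job_done gives the robot as it stands. The module is installed in compiled form; this text tells all that it offers.
- The arm moves only by the tool apply_moves, never from a script. Its argument "rows" is a list of rows, each an object of numbers: "jaw": the closure, from -1 (fully open) to 1 (shut); "x", "y", "z": the shift along the tool's x, y, z in m; "wx", "wy", "wz": the turn, a rotation vector about the tool's x, y, z in degrees. A call has 1 to 10 rows; each row shifts and turns the commanded pose from where the row before left it, along the tool's axes as they then stand; what a row does not reach is not made up. A row lasts 1/10 s, in which the tool goes at most 50 mm and 8.59 degrees, less where a joint would pass 70% of its speed; a pose out of reach is approached as far as the arm can. A call is refused whole if a number of a shift passes 0.05 or a number of a turn 8.59, either way. A call with a gripper value outside its range is refused whole. The fingers move at their own pace and stop on an object; the grip force is fixed at half the most. Time passes only in rows, so rows that do not move let the fingers close. It gives the time, the measured TCP pose, the force, the opening and the grip force at its end, in the units of the state.
- bot.get_state(): the state, without advancing time (a new reading comes with each control period).
- eyes.get_image(name): name is "scene" or "top" or "wrist"; returns the picture (384x512x3 uint8, red, green, blue); there is no depth.
- eyes.camera_model(name): a dict with "fx", "fy", "cx", "cy" (pixels), "R" (3x3) and "t" (3): a world point X has camera coordinates R X + t. Camera axes: x right, y down, z forward; pixel columns grow to the right and rows downward; lengths in mm; the calibration is good to about 2 mm. A picture is of the moment at which its call begins: read the wrist's pose just before it. camera_model takes no time and is no camera call; for the wrist camera it gives the pose at the moment of the call.
- job_done(): hands the job in; it is judged then, once.
The state is a dict: "time": time; "qpos": joint angles; "dq": joint speeds; "effort": joint torques, N m; "tcp_pos": TCP position; "eef_rot": TCP orientation; "force": force on the tool from outside, world axes, zero at the start; "wrist_torque": the same for the moment, N m; "width": finger opening in mm; "grip_force": force on a finger pad.
Only numpy, scipy, OpenCV 4.12 (cv2) and the standard library are available. Lean on these libraries where they do the work, as an engineer would, in place of code of your own. Each camera call takes 0.05 s, during which the arm holds its last target. There are 200 camera calls.

## Working session

There is one attempt and no reset: what is moved stays moved. The work goes in short steps, Python scripts to look and compute and a tool call to move; the robot and the scene stay as the last step left them, time stands still between calls to the robot, and variables do not carry over. Pictures are saved under pics/ and viewed, at most 10 in all, crops included, and the job is handed in when it is done.

Besides the shell and the picture viewer there is one more tool, called after ">>>" as name(argument=value, ...) on one line, values as JSON. apply_moves: Moves the arm, as the interface text tells. Its arguments: {"type":"object","properties":{"rows":{"type":"array"}},"required":["rows"]}

```bash
mkdir -p pics; python3 - <<'E'
from plant import bot,eyes
import cv2,numpy as np
s=bot.get_state();print({k:np.round(v,2).tolist() for k,v in s.items()})
ims=[]
for n in("scene","top"):
    im=eyes.get_image(n);m=eyes.camera_model(n);print(n,{k:np.round(v,3).tolist() for k,v in m.items()})
    cv2.imwrite(f"pics/{n}0.png",im[:,:,::-1])
    ims.append(im)
v=np.vstack(ims)[:,:,::-1]
cv2.imwrite("pics/t0.png",cv2.resize(ims[1][:,:,::-1],(800,600),interpolation=cv2.INTER_CUBIC))
E
```

```text
{'time': 0.0, 'qpos': [57.04, 24.45, 4.23, 92.05, -1.95, 63.64, -3.84], 'dq': [0.03, 0.07, -0.03, 0.02, 0.01, 0.01, 0.04], 'effort': [-0.0, -93.58, 3.67, -45.42, -0.05, 0.02, 0.0], 'tcp_pos': [278.6, -614.37, 204.8], 'eef_rot': [-179.93, 0.0, 24.39], 'force': [-0.01, -0.49, -0.11], 'wrist_torque': [-0.0, 0.02, -0.02], 'grip_force': 0.0, 'width': 93.83}
scene {'fx': 368.242, 'fy': 368.242, 'cx': 260.539, 'cy': 194.072, 'R': [[0.638, 0.77, 0.013], [0.607, -0.492, -0.624], [-0.474, 0.406, -0.782]], 't': [-390.751, -316.743, 1378.661]}
top {'fx': 483.979, 'fy': 483.979, 'cx': 260.837, 'cy': 188.978, 'R': [[-0.024, -1.0, 0.01], [-0.989, 0.023, -0.144], [0.144, -0.014, -0.989]], 't': [-13.355, 626.062, 1208.869]}
```

View pics/t0.png

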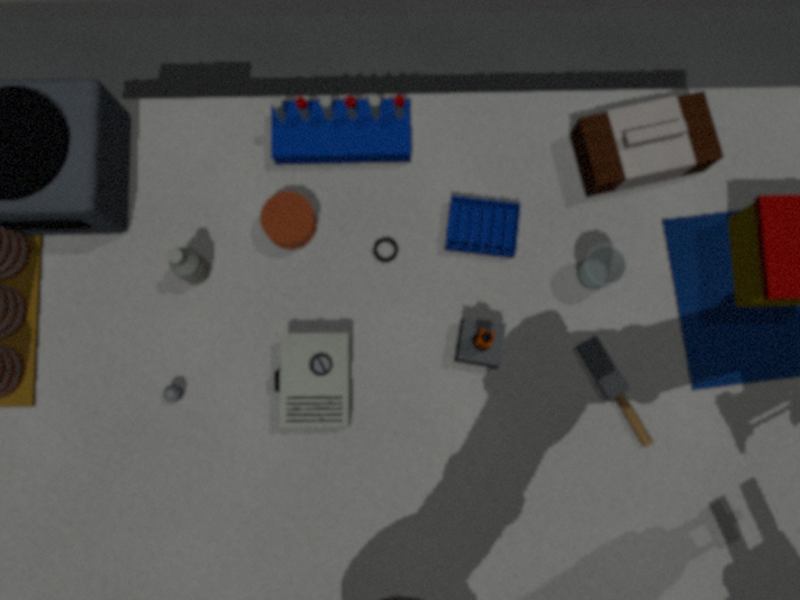

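View pics/scene0.png

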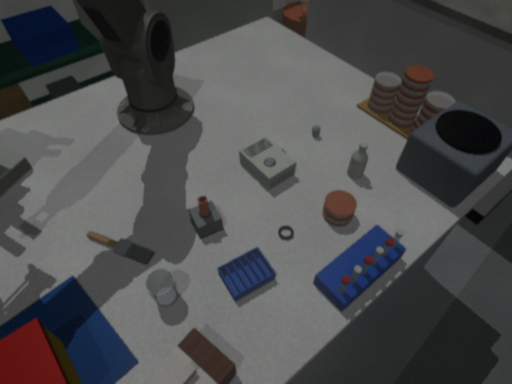

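The top view shows the stand at about (480,343) in the 800-wide picture, the orange handle at (484,338), the lamp house at (315,380), its screw at (320,364) and its lens on the left (+y). The scene view agrees.

```bash
cat > h.py <<'E'
from plant import bot,eyes
import cv2,numpy as np
from scipy.spatial.transform import Rotation as Ro
def ray(m,u,v,z):
    R=np.array(m['R']);t=np.array(m['t']);c=-R.T@t
    d=R.T@np.array([(u-m['cx'])/m['fx'],(v-m['cy'])/m['fy'],1]);return c+d*(z-c[2])/d[2]
def omask(im):
    h=cv2.cvtColor(im,cv2.COLOR_RGB2HSV);return cv2.inRange(h,(3,130,70),(20,255,255))
def toolshift(s,dw):
    return Ro.from_euler('xyz',s['eef_rot'],degrees=True).inv().apply(dw)
E
python3 - <<'E'
from h import *
m=eyes.camera_model("top");im=cv2.imread("pics/top0.png")[:,:,::-1]
k=1.5625
mk=omask(im);n,l,st,c=cv2.connectedComponentsWithStats(mk)
for i in range(1,n):
    if st[i,4]>20: print(st[i],c[i],ray(m,*c[i],117).round(0))
for nm,u,v,z in [("stand",480,341,54),("house TL",281,334,60),("TR",349,333,60),("BL",280,425,60),("BR",348,425,60),("screw",320.5,364,55)]:
    print(nm,ray(m,u/k,v/k,z).round(0))
ms=eyes.camera_model("scene");ims=cv2.imread("pics/scene0.png")[:,:,::-1]
n,l,st,c=cv2.connectedComponentsWithStats(omask(ims))
for i in range(1,n):
    if st[i,4]>20: print(st[i],c[i],ray(ms,*c[i],95).round(0))
s=bot.get_state();mw=eyes.camera_model("wrist");R=np.array(mw['R']);print(mw['fx'],mw['cx'],mw['cy'])
T=Ro.from_euler('xyz',s['eef_rot'],degrees=True)
print("cam in tool",T.inv().apply(-R.T@np.array(mw['t'])-s['tcp_pos']).round(1),"axes(cols cam x,y,z in tool)",(T.as_matrix().T@R.T).round(2).tolist())
E
```

```text
[167 123  35  36 940] [184.4287234  140.18829787] [741. 159. 117.]
[306 212  11  10  36] [310.75       217.94444444] [ 541. -146.  117.]
[ 16 227   7  11  34] [ 19.17647059 232.64705882] [523. 555. 117.]
[ 13 242   9   7  21] [ 16.95238095 245.19047619] [493. 559. 117.]
[  0 248  21  12  62] [  8.35483871 253.74193548] [473. 578. 117.]
stand [ 546. -145.   54.]
house TL [565. 179.  60.]
TR [564.  69.  60.]
BL [419. 181.  60.]
BR [416.  72.  60.]
screw [515. 116.  55.]
[283   5  24  17 232] [294.47413793  12.51293103] [-99. 788.  95.]
[406  66  27  15 314] [419.14968153  73.16878981] [544. 830.  95.]
317.9496767446907 256.621621564362 193.5445552482941
cam in tool [ 7.970e+01  1.000e-01 -1.796e+02] axes(cols cam x,y,z in tool) [[-0.0, -0.96, -0.27], [1.0, -0.0, 0.0], [-0.0, -0.27, 0.96]]
```

>>> apply_moves(rows=[{"x": 0.039,"y": -0.0285,"z": -0.002},{"x": 0.039,"y": -0.0285,"z": -0.002},{"x": 0.039,"y": -0.0285,"z": -0.002},{"x": 0.039,"y": -0.0285,"z": -0.002},{"x": 0.039,"y": -0.0285,"z": -0.002},{"x": 0.039,"y": -0.0285,"z": -0.002},{"x": 0.039,"y": -0.0285,"z": -0.002},{"x": 0.039,"y": -0.0285,"z": -0.002},{"x": 0.039,"y": -0.0285,"z": -0.002},{"x": 0.039,"y": -0.0285,"z": -0.002}])

```text
invalid input at $.rows[0]: expected keys jaw, x, y, z, wx, wy, wz
```

>>> apply_moves(rows=[{"x": 0.035,"y": -0.027,"z": 0},{"wz": 7},{"wz": 7},{"wz": 7},{"wz": 7},{"wz": 7},{}])

```text
invalid input at $.rows[0]: expected keys jaw, x, y, z, wx, wy, wz
```

```bash
python3 - <<'E'
from h import *
s=bot.get_state();print(s['time'],np.round(s['tcp_pos'],1),np.round(s['eef_rot'],2),s['force'])
m=eyes.camera_model("wrist");im=eyes.get_image("wrist");cv2.imwrite("pics/w1.png",im[:,:,::-1])
n,l,st,c=cv2.connectedComponentsWithStats(omask(im))
for i in range(1,n):
    if st[i,4]>100: print(st[i],c[i],ray(m,*c[i],119).round(1))
E
```

```text
0.1 [ 278.6 -614.4  204.9] [-179.94    0.     24.39] [-0.05288416 -0.22841713 -0.43544889]
```

View pics/w1.png

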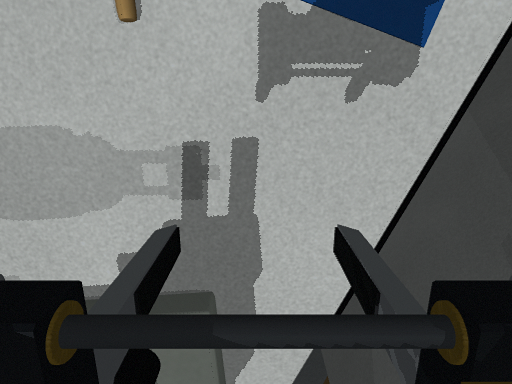

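The wrist view still shows the start place, with the fingertips at about (180,230) and (335,230). The moves were refused because every row needs all its keys.

>>> apply_moves(rows=[{"jaw": -1,"x": 0.039,"y": -0.0285,"z": -0.002,"wx": 0,"wy": 0,"wz": 0},{"jaw": -1,"x": 0.039,"y": -0.0285,"z": -0.002,"wx": 0,"wy": 0,"wz": 0},{"jaw": -1,"x": 0.039,"y": -0.0285,"z": -0.002,"wx": 0,"wy": 0,"wz": 0},{"jaw": -1,"x": 0.039,"y": -0.0285,"z": -0.002,"wx": 0,"wy": 0,"wz": 0},{"jaw": -1,"x": 0.039,"y": -0.0285,"z": -0.002,"wx": 0,"wy": 0,"wz": 0},{"jaw": -1,"x": 0.039,"y": -0.0285,"z": -0.002,"wx": 0,"wy": 0,"wz": 0},{"jaw": -1,"x": 0.039,"y": -0.0285,"z": -0.002,"wx": 0,"wy": 0,"wz": 0},{"jaw": -1,"x": 0.039,"y": -0.0285,"z": -0.002,"wx": 0,"wy": 0,"wz": 0},{"jaw": -1,"x": 0.039,"y": -0.0285,"z": -0.002,"wx": 0,"wy": 0,"wz": 0},{"jaw": -1,"x": 0.039,"y": -0.0285,"z": -0.002,"wx": 0,"wy": 0,"wz": 0}])

```text
time: 1.15
tcp_pos: [516.8, -192.2, 225.6]
eef_rot: [180.0, -0.0, 24.4]
force: [0.3, -0.7, 0.5]
width: 93.9
grip_force: 0.0
```

>>> apply_moves(rows=[{"jaw": -1,"x": 0.035,"y": -0.027,"z": 0,"wx": 0,"wy": 0,"wz": 0},{"jaw": -1,"x": 0,"y": 0,"z": 0,"wx": 0,"wy": 0,"wz": 7},{"jaw": -1,"x": 0,"y": 0,"z": 0,"wx": 0,"wy": 0,"wz": 7},{"jaw": -1,"x": 0,"y": 0,"z": 0,"wx": 0,"wy": 0,"wz": 7},{"jaw": -1,"x": 0,"y": 0,"z": 0,"wx": 0,"wy": 0,"wz": 7},{"jaw": -1,"x": 0,"y": 0,"z": 0,"wx": 0,"wy": 0,"wz": 7},{"jaw": -1,"x": 0,"y": 0,"z": 0,"wx": 0,"wy": 0,"wz": 0}])

```text
time: 1.85
tcp_pos: [536.9, -155.0, 225.3]
eef_rot: [180.0, 0.0, -10.7]
force: [-0.2, -0.1, 0.1]
width: 94.1
grip_force: 0.0
```

```bash
python3 - <<'E'
from h import *
s=bot.get_state();print(s['time'],np.round(s['tcp_pos'],1),np.round(s['eef_rot'],2),s['force'])
m=eyes.camera_model("wrist");im=eyes.get_image("wrist");cv2.imwrite("pics/w2.png",im[:,:,::-1])
n,l,st,c=cv2.connectedComponentsWithStats(omask(im))
for i in range(1,n):
    if st[i,4]>100: print(st[i],c[i],ray(m,*c[i],119).round(1))
E
```

```text
1.85 [ 536.9 -155.   225.3] [ 1.800e+02  2.000e-02 -1.074e+01] [-0.21751894 -0.0904055   0.09057824]
[232 159  28  37 523] [247.04971319 173.81835564] [ 555.5 -149.8  119. ]
[443 198  36  56 201] [461.97512438 231.32338308] [ 460.7 -343.   119. ]
```

View pics/w2.png

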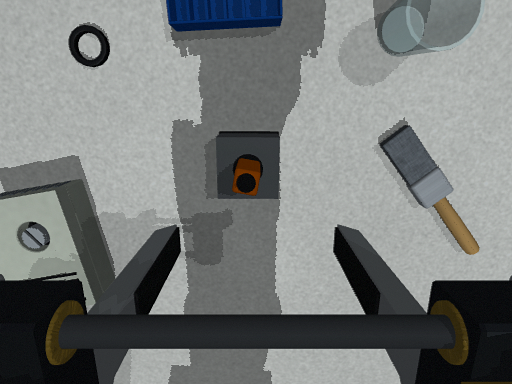

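The stand is square to the image at (248,165). The orange handle, seen from the near side with its dark cap at (246,183), is slightly rotated. The screw is at (34,236). I'll crop both for angles.

```bash
python3 - <<'E'
from h import *
im=cv2.imread("pics/w2.png");m=eyes.camera_model("wrist")
a=cv2.resize(im[135:205,210:290],(800,700)[:2],interpolation=cv2.INTER_CUBIC)[:600]
a=cv2.resize(im[145:205,212:284],(480,400),interpolation=cv2.INTER_CUBIC)
b=cv2.resize(im[216:256,14:54],(300,300),interpolation=cv2.INTER_CUBIC)
o=np.zeros((400,790,3),np.uint8);o[:,:480]=a;o[:300,490:]=b;cv2.imwrite("pics/c2.png",cv2.convertScaleAbs(o,alpha=1.6))
h=cv2.cvtColor(im,cv2.COLOR_BGR2HSV)
for z,u,v in((117,246,183),(54,247.5,165)):print(ray(m,u,v,z))
E
```

```text
[ 546.64835878 -146.84992093  117.        ]
[ 551.67348698 -147.51202076   54.        ]
```

View pics/c2.png

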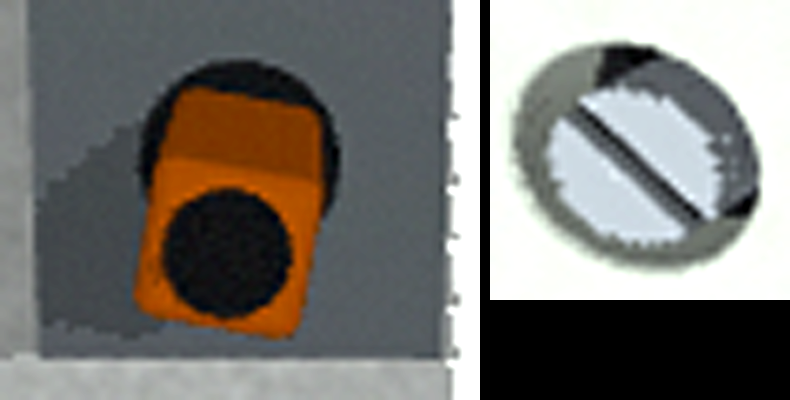

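```bash
python3 - <<'E'
from h import *
m=eyes.camera_model("wrist");s=bot.get_state()
for z in(60,67,74):print(ray(m,34,236.5,z))
h=ray(m,246.3,181.5,119);print(h)
rel=toolshift(s,h-s['tcp_pos']);print(rel)
sc=ray(m,34,236.5,67);print(toolshift(s,sc-s['tcp_pos'])-rel)
p=ray(m,14+110/7.5,216+108/7.5,67);q=ray(m,14+202/7.5,216+212/7.5,67);d=q-p;print("slot",np.degrees(np.arctan2(d[1],d[0])))
E
```

```text
[515.03071292 114.4461442   60.        ]
[517.06658822 108.68408371  67.        ]
[519.10246352 102.92202322  74.        ]
[ 548.47785484 -147.55406378  119.        ]
[ 10.08444664  -9.35765356 106.35296055]
[ -77.35662529 -246.29147585   52.01074262]
slot -158.45957975794167
```

>>> apply_moves(rows=[{"jaw": -1,"x": -0.0136,"y": -0.042,"z": 0.009,"wx": 0,"wy": 0,"wz": 0},{"jaw": -1,"x": -0.0136,"y": -0.042,"z": 0.009,"wx": 0,"wy": 0,"wz": 0},{"jaw": -1,"x": -0.0136,"y": -0.042,"z": 0.009,"wx": 0,"wy": 0,"wz": 0},{"jaw": -1,"x": -0.0136,"y": -0.042,"z": 0.009,"wx": 0,"wy": 0,"wz": 0},{"jaw": -1,"x": -0.0136,"y": -0.042,"z": 0.009,"wx": 0,"wy": 0,"wz": 0},{"jaw": -1,"x": -0.0136,"y": -0.042,"z": 0.009,"wx": 0,"wy": 0,"wz": 0},{"jaw": -1,"x": 0,"y": 0,"z": 0,"wx": 0,"wy": 0,"wz": 0},{"jaw": -1,"x": 0,"y": 0,"z": 0,"wx": 0,"wy": 0,"wz": 0}])

```text
time: 2.7
tcp_pos: [502.8, 108.6, 171.3]
eef_rot: [180.0, 0.0, -10.3]
force: [-0.7, -0.3, -0.0]
width: 93.8
grip_force: 0.0
```

```bash
python3 - <<'E'
from h import *
s=bot.get_state();print(s['time'],np.round(s['tcp_pos'],1),np.round(s['eef_rot'],2),s['force'])
m=eyes.camera_model("wrist");im=eyes.get_image("wrist");cv2.imwrite("pics/w3.png",im[:,:,::-1])
np.savez("v3.npz",R=m['R'],t=m['t'],tcp=s['tcp_pos'],rot=s['eef_rot'])
cv2.imwrite("pics/w3c.png",cv2.convertScaleAbs(cv2.resize(im[90:290,130:380,::-1],(750,600),interpolation=cv2.INTER_CUBIC),alpha=1.3))
E
```

```text
2.7 [502.8 108.6 171.3] [ 1.800e+02  3.000e-02 -1.029e+01] [-0.73750334 -0.25634496 -0.00093282]
```

View pics/w3c.png

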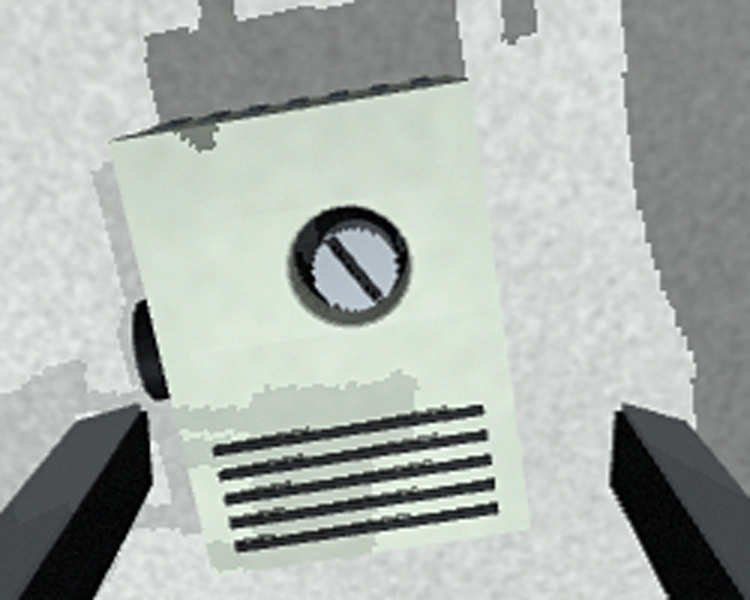

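The screw head (bluish disc) is at crop (355,268), i.e. full image (248,179), with the slot running from (330,238) to (380,300). The well is at crop (350,266). I'll take one more view with a baseline on the way back to get the height.

>>> apply_moves(rows=[{"jaw": -1,"x": 0.013,"y": 0.042,"z": 0,"wx": 0,"wy": 0,"wz": 0},{"jaw": -1,"x": 0.013,"y": 0.042,"z": 0,"wx": 0,"wy": 0,"wz": 0},{"jaw": -1,"x": 0,"y": 0,"z": 0,"wx": 0,"wy": 0,"wz": 0},{"jaw": -1,"x": 0,"y": 0,"z": 0,"wx": 0,"wy": 0,"wz": 0}])

```text
time: 3.15
tcp_pos: [513.4, 18.1, 171.7]
eef_rot: [180.0, -0.0, -10.8]
force: [-0.2, 0.4, -0.1]
width: 93.7
grip_force: 0.0
```

```bash
cat > scr.py <<'E'
from h import *
def head(im,u0,v0,r=26):
    """centre of screw head, slot end pixels"""
    x=int(u0-r);y=int(v0-r);k=8
    p=cv2.resize(im[y:y+2*r,x:x+2*r],None,fx=k,fy=k,interpolation=cv2.INTER_CUBIC).astype(int)
    mk=((p[...,2]-p[...,0]>6)&(p[...,2]>120)).astype(np.uint8)
    n,l,st,c=cv2.connectedComponentsWithStats(mk)
    mk=np.isin(l,[i for i in range(1,n) if st[i,4]>1500]).astype(np.uint8)
    hull=cv2.convexHull(cv2.findNonZero(mk))
    (cx,cy),ax,an=cv2.fitEllipse(hull)
    hm=np.zeros_like(mk);cv2.fillConvexPoly(hm,hull,1)
    inn=np.zeros_like(mk);cv2.circle(inn,(int(cx),int(cy)),int(.38*max(ax)),1,-1)
    sl=np.argwhere((inn>0)&(p.sum(2)<300))[:,::-1].astype(np.float32)
    vx,vy,ox,oy=cv2.fitLine(sl,cv2.DIST_L2,0,.01,.01).ravel()
    f=lambda a,b:(x+(a+.5)/k-.5,y+(b+.5)/k-.5)
    t=(cx-ox)*vx+(cy-oy)*vy
    return f(cx,cy),f(ox+t*vx,oy+t*vy),(f(ox-60*vx,oy-60*vy),f(ox+60*vx,oy+60*vy)),np.array(ax)/k,len(sl)
E
python3 - <<'E'
from scr import *
s=bot.get_state();print(s['time'],np.round(s['tcp_pos'],1),np.round(s['eef_rot'],2))
m4=eyes.camera_model("wrist");im4=eyes.get_image("wrist");cv2.imwrite("pics/w4.png",im4[:,:,::-1])
v=np.load("v3.npz");m3=dict(m4,R=v['R'],t=v['t']);im3=cv2.imread("pics/w3.png")[:,:,::-1]
P=[]
a=head(im3,130+355/3,90+268/3);print(a)
guess=ray(m3,*a[0],60);R=np.array(m4['R']);c=R@guess+m4['t'];u=m4['fx']*c[0]/c[2]+m4['cx'];w=m4['fy']*c[1]/c[2]+m4['cy'];print(u,w)
b=head(im4,u,w);print(b)
for z in range(50,76,4):
    print(z,ray(m3,*a[1],z).round(1),ray(m4,*b[1],z).round(1), (ray(m3,*a[0],z)-ray(m4,*b[0],z)).round(1))
d=ray(m3,*a[2][1],62)-ray(m3,*a[2][0],62);print(np.degrees(np.arctan2(d[1],d[0])))
d=ray(m4,*b[2][1],62)-ray(m4,*b[2][0],62);print(np.degrees(np.arctan2(d[1],d[0])))
# house corners in view 3 at z=60
C=[ray(m3,130+x/3,90+y/3,60) for x,y in((112,140),(465,78),(527,528))];print(np.round(C,1))
e=C[0]-C[1];print("house yaw from y edge",np.degrees(np.arctan2(e[1],e[0]))-90,np.linalg.norm(e));e=C[1]-C[2];print(np.degrees(np.arctan2(e[1],e[0])),np.linalg.norm(e))
print('well',ray(m3,130+350/3,90+266/3,60))
E
```

```text
3.15 [513.4  18.1 171.7] [ 1.7999e+02 -2.0000e-02 -1.0770e+01]
((247.82928466796875, 179.54176712036133), (np.float32(247.85065), np.float32(179.52414)), ((np.float32(242.96288), np.float32(173.60199)), (np.float32(252.51094), np.float32(185.17068))), array([27.2393074 , 28.46002579]), 5854)
157.89568941429033 207.30204941977013
((157.14409255981445, 207.27156448364258), (np.float32(157.042), np.float32(207.36673)), ((np.float32(151.88239), np.float32(201.83156)), (np.float32(162.11023), np.float32(212.80386))), array([25.78781891, 27.85290527]), 5044)
50 [512.6 115.2  50. ] [512.3 119.2  50. ] [ 0.2 -3.9  0. ]
54 [513.5 114.9  54. ] [513.3 117.7  54. ] [ 0.  -2.6  0. ]
58 [514.4 114.6  58. ] [514.4 116.1  58. ] [-0.1 -1.3  0. ]
62 [515.3 114.4  62. ] [515.4 114.6  62. ] [-0.2 -0.1  0. ]
66 [516.2 114.1  66. ] [516.5 113.   66. ] [-0.4  1.2  0. ]
70 [517.1 113.8  70. ] [517.6 111.5  70. ] [-0.5  2.4  0. ]
74 [518.  113.5  74. ] [518.6 109.9  74. ] [-0.6  3.7  0. ]
-151.83523322631677
-152.17767800875856
[[567.1 178.7  60. ]
 [565.9  71.1  60. ]
 [415.5  73.5  60. ]]
house yaw from y edge -0.6298104102701387 107.59875205416238
-0.9239425559780874 150.4060494720589
well [515.85519179 115.43326445  60.        ]
```

>>> apply_moves(rows=[{"jaw": -1,"x": 0.0163,"y": 0.039,"z": 0,"wx": 0,"wy": 0,"wz": 0},{"jaw": -1,"x": 0.0163,"y": 0.039,"z": 0,"wx": 0,"wy": 0,"wz": 0},{"jaw": -1,"x": 0.0163,"y": 0.039,"z": 0,"wx": 0,"wy": 0,"wz": 0},{"jaw": -1,"x": 0.0163,"y": 0.039,"z": 0,"wx": 0,"wy": 0,"wz": 0},{"jaw": -1,"x": 0,"y": 0,"z": 0,"wx": 0,"wy": 0,"wz": 5.1},{"jaw": -1,"x": 0,"y": 0,"z": 0,"wx": 0,"wy": 0,"wz": 5.1},{"jaw": -1,"x": 0,"y": 0,"z": 0,"wx": 0,"wy": 0,"wz": 0},{"jaw": -1,"x": 0,"y": 0,"z": 0,"wx": 0,"wy": 0,"wz": 0}])

```text
time: 4.0
tcp_pos: [548.8, -144.2, 171.6]
eef_rot: [-180.0, -0.0, -20.6]
force: [-1.1, -0.2, -0.6]
width: 93.9
grip_force: 0.0
```

```bash
cat > hand.py <<'E'
from h import *
def top(im,lo=40):
    """bright orange/black cap top: returns cap centre by orange mask hole"""
    o=omask(im);n,l,st,c=cv2.connectedComponentsWithStats(o)
    i=max((i for i in range(1,n) if 60<c[i][0]<420),key=lambda i:st[i,4]);mk=(l==i).astype(np.uint8)
    cs,hi=cv2.findContours(mk,cv2.RETR_CCOMP,cv2.CHAIN_APPROX_NONE)
    holes=[k for k,h in zip(cs,hi[0]) if h[3]>=0 and len(k)>8]
    return st[i],[cv2.fitEllipse(k) for k in holes],cv2.minAreaRect(max(cs,key=len))
E
python3 - <<'E'
from hand import *
s=bot.get_state();print(s['time'],np.round(s['tcp_pos'],1),np.round(s['eef_rot'],2))
m=eyes.camera_model("wrist");im=eyes.get_image("wrist");cv2.imwrite("pics/w5.png",im[:,:,::-1])
st,hs,r=top(im);print(st,hs,r)
for h in hs: p=ray(m,*h[0],121);print(p,toolshift(s,p-s['tcp_pos']))
# and the earlier view w2
im2=cv2.imread("pics/w2.png")[:,:,::-1];print(top(im2)[1])
E
```

```text
4.0 [ 548.8 -144.2  171.6] [-1.7999e+02 -1.0000e-02 -2.0560e+01]
[245 179  31  45 854] [((259.974609375, 211.1007080078125), (24.1528377532959, 24.625308990478516), 93.7210464477539)] ((260.0, 201.0), (44.0, 30.0), 90.0)
[ 548.25429745 -146.89876245  121.        ] [ 0.41172895  2.72131419 50.58208889]
[((245.48167419433594, 182.53143310546875), (20.719266891479492, 20.78567123413086), 106.04234313964844)]
```

>>> apply_moves(rows=[{"jaw": -1,"x": 0.0004,"y": 0.0027,"z": 0.03,"wx": 0,"wy": 0,"wz": 0},{"jaw": -1,"x": 0,"y": 0,"z": 0.03,"wx": 0,"wy": 0,"wz": 0},{"jaw": -1,"x": 0,"y": 0,"z": 0.025,"wx": 0,"wy": 0,"wz": 0},{"jaw": -1,"x": 0,"y": 0,"z": 0.012,"wx": 0,"wy": 0,"wz": 0},{"jaw": 1,"x": 0,"y": 0,"z": 0,"wx": 0,"wy": 0,"wz": 0},{"jaw": 1,"x": 0,"y": 0,"z": 0,"wx": 0,"wy": 0,"wz": 0},{"jaw": 1,"x": 0,"y": 0,"z": 0,"wx": 0,"wy": 0,"wz": 0},{"jaw": 1,"x": 0,"y": 0,"z": 0,"wx": 0,"wy": 0,"wz": 0},{"jaw": 1,"x": 0,"y": 0,"z": 0,"wx": 0,"wy": 0,"wz": 0},{"jaw": 1,"x": 0,"y": 0,"z": 0,"wx": 0,"wy": 0,"wz": 0}])

```text
time: 5.05
tcp_pos: [548.2, -147.7, 74.9]
eef_rot: [-180.0, -0.0, -20.8]
force: [-0.0, -0.3, 0.4]
width: 49.4
grip_force: 0.0
```

>>> apply_moves(rows=[{"jaw": 1,"x": 0,"y": 0,"z": 0,"wx": 0,"wy": 0,"wz": 0},{"jaw": 1,"x": 0,"y": 0,"z": 0,"wx": 0,"wy": 0,"wz": 0},{"jaw": 1,"x": 0,"y": 0,"z": 0,"wx": 0,"wy": 0,"wz": 0},{"jaw": 1,"x": 0,"y": 0,"z": 0,"wx": 0,"wy": 0,"wz": 0},{"jaw": 1,"x": 0,"y": 0,"z": 0,"wx": 0,"wy": 0,"wz": 0},{"jaw": 1,"x": 0,"y": 0,"z": 0,"wx": 0,"wy": 0,"wz": 0},{"jaw": 1,"x": 0,"y": 0,"z": 0,"wx": 0,"wy": 0,"wz": 0}])

```text
time: 5.75
tcp_pos: [548.0, -147.6, 74.5]
eef_rot: [-180.0, 0.0, -20.8]
force: [0.2, -0.4, -0.1]
width: 23.8
grip_force: 30.0
```

```bash
python3 - <<'E'
from hand import *
s=bot.get_state();print(s['time'],np.round(s['tcp_pos'],1),np.round(s['eef_rot'],2),s['width'],s['grip_force'],s['force'],s['wrist_torque'])
m=eyes.camera_model("wrist");im=eyes.get_image("wrist");cv2.imwrite("pics/w6.png",im[:,:,::-1])
st,hs,r=top(im);print(st,hs,r)
for h in hs: p=ray(m,*h[0],121);print(p,toolshift(s,p-s['tcp_pos']))
E
```

```text
5.75 [ 548.  -147.6   74.5] [-180.      0.    -20.81] 23.833707872409484 29.999982118606567 [ 0.17462086 -0.35445817 -0.12713193] [ 0.10098593 -0.03502065  0.00504836]
[ 232  215   50   83 2628] [] ((256.5, 256.0), (82.0, 49.0), 90.0)
```

>>> apply_moves(rows=[{"jaw": 1,"x": 0,"y": 0,"z": -0.01,"wx": 0,"wy": 0,"wz": 0},{"jaw": 1,"x": 0,"y": 0,"z": -0.02,"wx": 0,"wy": 0,"wz": 0},{"jaw": 1,"x": 0,"y": 0,"z": -0.03,"wx": 0,"wy": 0,"wz": 0},{"jaw": 1,"x": 0,"y": 0,"z": -0.03,"wx": 0,"wy": 0,"wz": 0},{"jaw": 1,"x": 0,"y": 0,"z": -0.03,"wx": 0,"wy": 0,"wz": 0},{"jaw": 1,"x": 0,"y": 0,"z": 0,"wx": 0,"wy": 0,"wz": 0},{"jaw": 1,"x": 0,"y": 0,"z": 0,"wx": 0,"wy": 0,"wz": 0},{"jaw": 1,"x": 0,"y": 0,"z": 0,"wx": 0,"wy": 0,"wz": 0}])

```text
time: 6.6
tcp_pos: [547.5, -147.6, 193.9]
eef_rot: [180.0, 0.1, -20.8]
force: [-0.7, 0.3, -0.3]
width: 23.9
grip_force: 30.0
```

```bash
python3 - <<'E'
from h import *
s=bot.get_state();print(s['time'],np.round(s['tcp_pos'],1),np.round(s['eef_rot'],2),s['width'],s['force'],s['wrist_torque'])
m=eyes.camera_model("wrist");im=eyes.get_image("wrist");cv2.imwrite("pics/w7.png",im[:,:,::-1])
a=cv2.resize(im[180:330,150:360,::-1],(560,400),interpolation=cv2.INTER_CUBIC)
ms=eyes.camera_model("scene");sc=eyes.get_image("scene")
c=np.array(ms['R'])@(np.array(s['tcp_pos'])-[0,0,40])+ms['t'];u=int(ms['fx']*c[0]/c[2]+ms['cx']);v=int(ms['fy']*c[1]/c[2]+ms['cy'])
b=cv2.resize(sc[v-40:v+40,u-23:u+23,::-1],(230,400),interpolation=cv2.INTER_CUBIC)
cv2.imwrite("pics/c7.png",cv2.convertScaleAbs(np.hstack([a,b]),alpha=1.6))
R=np.array(m['R'])
for p in((0,0,-46.5),(0,0,68),(8,0,68),(-8,0,68),(0,8,68)):
    X=Ro.from_euler('xyz',s['eef_rot'],degrees=True).apply(p)+s['tcp_pos'];q=R@X+m['t'];print(p,m['fx']*q[0]/q[2]+m['cx'],m['fy']*q[1]/q[2]+m['cy'])
E
```

```text
6.6 [ 547.5 -147.6  193.9] [ 1.7999e+02  6.0000e-02 -2.0810e+01] 23.934905594680718 [-0.73696464  0.29668825 -0.33783727] [ 0.05778474 -0.02448386 -0.05835541]
(0, 0, -46.5) 256.32355083014465 279.17025700529535
(0, 0, 68) 256.3834883683066 204.63872213034932
(8, 0, 68) 256.37057144226407 195.24323175640197
(-8, 0, 68) 256.3961898929781 213.87753424343856
(0, 8, 68) 266.1655976467745 204.62700865480244
```

View pics/c7.png

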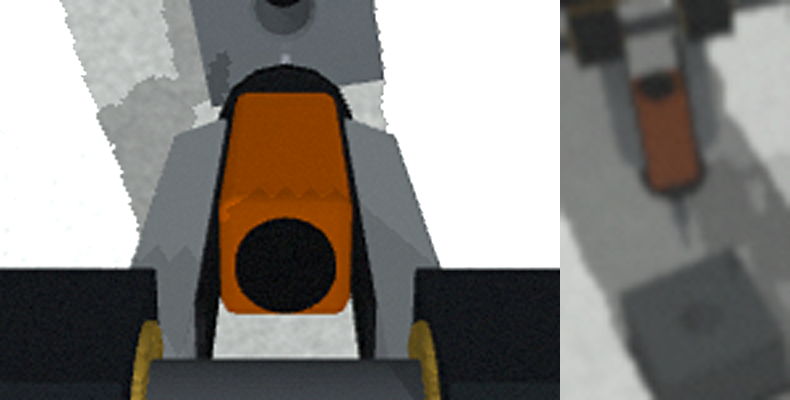

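The handle cap at full-image (257.2,279) matches the predicted (256.3,279.2), so the grip is centred. A narrow light sliver at (257,202) past the guard is the blade edge-on, so the blade lies along tool x. The scene crop shows the driver hanging upright above the stand.

```bash
python3 - <<'E'
from h import *
im=cv2.imread("pics/w7.png")
print(im[192:208,248:268].mean(2).astype(int))
s=bot.get_state();print(np.round(s['tcp_pos'],2),np.round(s['qpos'],1))
d=np.array([515.3-547.5,114.4+147.6,0]);print(toolshift(s,d))
E
```

```text
[[59 60 62 58 50 48 43 44 42 42 41 49 50 57 58 58 59 63 64 63]
 [64 63 60 61 60 61 62 57 55 56 60 60 59 58 57 59 63 63 63 64]
 [63 62 62 63 61 61 60 61 61 60 59 59 59 59 63 64 64 63 63 62]
 [64 64 63 62 62 62 60 62 62 62 62 63 62 63 63 62 63 63 62 64]
 [62 64 64 63 62 64 64 64 66 64 66 64 63 64 64 62 63 63 62 63]
 [65 63 64 62 63 63 62 65 67 67 65 63 62 63 63 63 64 63 64 64]
 [63 63 63 63 64 62 64 66 66 66 65 63 64 64 64 62 63 63 63 63]
 [62 62 63 62 63 63 64 62 64 63 63 62 62 62 62 64 62 62 64 62]
 [64 63 62 63 63 63 62 70 79 78 71 63 62 62 64 62 63 63 62 63]
 [64 63 62 62 63 63 62 74 92 94 81 64 62 63 63 62 64 62 64 63]
 [63 62 63 64 62 63 62 77 94 95 81 64 62 64 61 62 63 62 63 63]
 [63 63 63 63 65 65 66 80 98 77 81 66 66 64 64 63 63 64 63 63]
 [65 65 67 68 54 38 37 16 14 11 22 21 50 52 65 66 66 64 64 64]
 [40 37 25 12  7  6  8  7  8  3  1  1 12  7  8 20 23 49 49 65]
 [ 5  8  8  5  5 11 15 16 18 16 18 13 13  7  7  6  8 10  5 20]
 [ 8 13 15 16 16 17 12  8 15 15 12 13 16 18 12 13 14 12  5  9]]
[ 547.49 -147.56  193.59] [  13.5   15.3   -5.9  106.4    1.8   58.5 -103.9]
[-1.23156124e+02 -2.33481026e+02  1.40996094e-01]
```

>>> apply_moves(rows=[{"jaw": 1,"x": 0,"y": 0,"z": 0,"wx": 0,"wy": 0,"wz": -8.5},{"jaw": 1,"x": 0,"y": 0,"z": 0,"wx": 0,"wy": 0,"wz": -8.5},{"jaw": 1,"x": 0,"y": 0,"z": 0,"wx": 0,"wy": 0,"wz": -8.5},{"jaw": 1,"x": 0,"y": 0,"z": 0,"wx": 0,"wy": 0,"wz": -8.5},{"jaw": 1,"x": 0,"y": 0,"z": 0,"wx": 0,"wy": 0,"wz": -8.5},{"jaw": 1,"x": 0,"y": 0,"z": 0,"wx": 0,"wy": 0,"wz": -8.5},{"jaw": 1,"x": 0,"y": 0,"z": 0,"wx": 0,"wy": 0,"wz": -8.5},{"jaw": 1,"x": 0,"y": 0,"z": 0,"wx": 0,"wy": 0,"wz": -8.5},{"jaw": 1,"x": 0,"y": 0,"z": 0,"wx": 0,"wy": 0,"wz": -8.5},{"jaw": 1,"x": 0,"y": 0,"z": 0,"wx": 0,"wy": 0,"wz": -8.5}])

```text
time: 7.7
tcp_pos: [547.6, -147.6, 193.6]
eef_rot: [-179.9, 0.0, 64.5]
force: [0.6, -0.5, -1.2]
width: 23.8
grip_force: 30.0
```

>>> apply_moves(rows=[{"jaw": 1,"x": 0,"y": 0,"z": 0,"wx": 0,"wy": 0,"wz": -8.5},{"jaw": 1,"x": 0,"y": 0,"z": 0,"wx": 0,"wy": 0,"wz": -8.5},{"jaw": 1,"x": 0,"y": 0,"z": 0,"wx": 0,"wy": 0,"wz": -8.5},{"jaw": 1,"x": 0,"y": 0,"z": 0,"wx": 0,"wy": 0,"wz": -8.5},{"jaw": 1,"x": 0,"y": 0,"z": 0,"wx": 0,"wy": 0,"wz": -8.5},{"jaw": 1,"x": 0,"y": 0,"z": 0,"wx": 0,"wy": 0,"wz": -8.5},{"jaw": 1,"x": 0,"y": 0,"z": 0,"wx": 0,"wy": 0,"wz": -8.5},{"jaw": 1,"x": 0,"y": 0,"z": 0,"wx": 0,"wy": 0,"wz": -8.5},{"jaw": 1,"x": 0,"y": 0,"z": 0,"wx": 0,"wy": 0,"wz": -8.5},{"jaw": 1,"x": 0,"y": 0,"z": 0,"wx": 0,"wy": 0,"wz": -8.5}])

```text
time: 8.7
tcp_pos: [547.6, -147.6, 193.7]
eef_rot: [-180.0, -0.1, 149.5]
force: [0.0, -0.4, -1.2]
width: 24.1
grip_force: 30.0
```

>>> apply_moves(rows=[{"jaw": 1,"x": 0,"y": 0,"z": 0,"wx": 0,"wy": 0,"wz": -8.5},{"jaw": 1,"x": 0,"y": 0,"z": 0,"wx": 0,"wy": 0,"wz": -8.5},{"jaw": 1,"x": 0,"y": 0,"z": 0,"wx": 0,"wy": 0,"wz": -8.5},{"jaw": 1,"x": 0,"y": 0,"z": 0,"wx": 0,"wy": 0,"wz": -8.5},{"jaw": 1,"x": 0,"y": 0,"z": 0,"wx": 0,"wy": 0,"wz": -8.5},{"jaw": 1,"x": 0,"y": 0,"z": 0,"wx": 0,"wy": 0,"wz": -8.5},{"jaw": 1,"x": 0,"y": 0,"z": 0,"wx": 0,"wy": 0,"wz": -7.8},{"jaw": 1,"x": 0,"y": 0,"z": 0,"wx": 0,"wy": 0,"wz": 0},{"jaw": 1,"x": 0,"y": 0,"z": 0,"wx": 0,"wy": 0,"wz": 0}])

```text
time: 9.6
tcp_pos: [547.8, -147.7, 194.0]
eef_rot: [179.9, -0.0, -152.3]
force: [-0.3, -0.0, -0.7]
width: 23.7
grip_force: 30.0
```

```bash
python3 - <<'E'
from h import *
s=bot.get_state();print(np.round(s['tcp_pos'],2),s['eef_rot'],np.round(s['qpos'],1))
d=np.array([515.3,114.4,s['tcp_pos'][2]])-s['tcp_pos'];print(toolshift(s,d))
E
```

```text
[ 547.76 -147.74  193.97] [ 1.79943170e+02 -2.14845636e-02 -1.52265912e+02] [ 44.4  20.3 -44.  104.6  15.9  61.5 112.2]
[-9.32603714e+01  2.47135699e+02  2.10156605e-01]
```

>>> apply_moves(rows=[{"jaw": 1,"x": -0.0155,"y": 0.0412,"z": 0,"wx": 0,"wy": 0,"wz": 0},{"jaw": 1,"x": -0.0155,"y": 0.0412,"z": 0,"wx": 0,"wy": 0,"wz": 0},{"jaw": 1,"x": -0.0155,"y": 0.0412,"z": 0,"wx": 0,"wy": 0,"wz": 0},{"jaw": 1,"x": -0.0155,"y": 0.0412,"z": 0,"wx": 0,"wy": 0,"wz": 0},{"jaw": 1,"x": -0.0155,"y": 0.0412,"z": 0,"wx": 0,"wy": 0,"wz": 0},{"jaw": 1,"x": -0.0157,"y": 0.0411,"z": 0,"wx": 0,"wy": 0,"wz": 0},{"jaw": 1,"x": 0,"y": 0,"z": 0.02,"wx": 0,"wy": 0,"wz": 0},{"jaw": 1,"x": 0,"y": 0,"z": 0.02,"wx": 0,"wy": 0,"wz": 0},{"jaw": 1,"x": 0,"y": 0,"z": 0,"wx": 0,"wy": 0,"wz": 0},{"jaw": 1,"x": 0,"y": 0,"z": 0,"wx": 0,"wy": 0,"wz": 0}])

```text
time: 10.6
tcp_pos: [514.3, 114.3, 154.7]
eef_rot: [180.0, -0.0, -152.1]
force: [0.3, 0.1, -0.2]
width: 23.9
grip_force: 30.0
```

```bash
python3 - <<'E'
from h import *
s=bot.get_state();print(s['time'],np.round(s['tcp_pos'],2),s['eef_rot'],np.round(s['qpos'],1),s['force'])
m=eyes.camera_model("wrist");im=eyes.get_image("wrist");cv2.imwrite("pics/w8.png",im[:,:,::-1])
R=np.array(m['R'])
def pj(X): q=R@np.array(X)+m['t'];return (m['fx']*q[0]/q[2]+m['cx']).round(1),(m['fy']*q[1]/q[2]+m['cy']).round(1)
print(pj([515.3,114.4,62]))
T=Ro.from_euler('xyz',s['eef_rot'],degrees=True)
for p in((0,0,68),(8,0,68),(-8,0,68)): print(p,pj(T.apply(p)+s['tcp_pos']))
print(toolshift(s,np.array([515.3,114.4,s['tcp_pos'][2]])-s['tcp_pos']))
cv2.imwrite("pics/c8.png",cv2.convertScaleAbs(cv2.resize(im[150:250,200:310,::-1],(660,600),interpolation=cv2.INTER_CUBIC),alpha=1.6))
E
```

```text
10.6 [514.26 114.35 154.73] [ 1.79970918e+02 -2.96388203e-02 -1.52121575e+02] [ 21.7  20.4 -49.3 111.6  18.5  56.3  81.6] [ 0.25221381  0.06705814 -0.15538681]
(np.float64(256.5), np.float64(197.2))
(0, 0, 68) (np.float64(257.0), np.float64(204.6))
(8, 0, 68) (np.float64(257.0), np.float64(195.3))
(-8, 0, 68) (np.float64(257.0), np.float64(213.9))
[-9.43177060e-01 -4.39356275e-01 -7.10911612e-04]
```

View pics/c8.png

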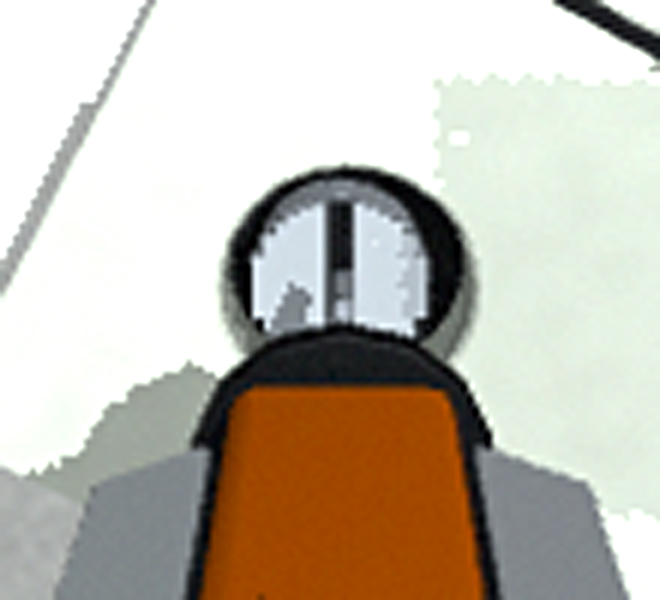

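The head is at about crop (340,280), and the slot is vertical in view at crop x 340 with the blade over it at x 342. They are aligned to about 0.3 mm and parallel. I'll descend gently.

>>> apply_moves(rows=[{"jaw": 1,"x": -0.0009,"y": -0.0003,"z": 0.008,"wx": 0,"wy": 0,"wz": 0},{"jaw": 1,"x": 0,"y": 0,"z": 0.006,"wx": 0,"wy": 0,"wz": 0},{"jaw": 1,"x": 0,"y": 0,"z": 0.002,"wx": 0,"wy": 0,"wz": 0},{"jaw": 1,"x": 0,"y": 0,"z": 0.001,"wx": 0,"wy": 0,"wz": 0},{"jaw": 1,"x": 0,"y": 0,"z": 0.001,"wx": 0,"wy": 0,"wz": 0},{"jaw": 1,"x": 0,"y": 0,"z": 0,"wx": 0,"wy": 0,"wz": 0}])

```text
time: 11.25
tcp_pos: [515.3, 114.4, 136.5]
eef_rot: [180.0, 0.0, -152.0]
force: [0.0, 0.5, -0.1]
width: 24.1
grip_force: 30.0
```

>>> apply_moves(rows=[{"jaw": 1,"x": 0,"y": 0,"z": 0.0008,"wx": 0,"wy": 0,"wz": 0},{"jaw": 1,"x": 0,"y": 0,"z": 0.0008,"wx": 0,"wy": 0,"wz": 0},{"jaw": 1,"x": 0,"y": 0,"z": 0,"wx": 0,"wy": 0,"wz": 0}])

```text
time: 11.55
tcp_pos: [515.2, 114.4, 134.9]
eef_rot: [180.0, -0.0, -152.0]
force: [-0.2, -0.3, -0.3]
width: 24.2
grip_force: 30.0
```

>>> apply_moves(rows=[{"jaw": 1,"x": 0,"y": 0,"z": 0.0008,"wx": 0,"wy": 0,"wz": 0},{"jaw": 1,"x": 0,"y": 0,"z": 0.0008,"wx": 0,"wy": 0,"wz": 0},{"jaw": 1,"x": 0,"y": 0,"z": 0,"wx": 0,"wy": 0,"wz": 0}])

```text
time: 11.85
tcp_pos: [515.3, 114.4, 133.2]
eef_rot: [180.0, -0.0, -152.0]
force: [0.0, -0.7, -0.2]
width: 23.9
grip_force: 30.0
```

>>> apply_moves(rows=[{"jaw": 1,"x": 0,"y": 0,"z": 0.0008,"wx": 0,"wy": 0,"wz": 0},{"jaw": 1,"x": 0,"y": 0,"z": 0.0008,"wx": 0,"wy": 0,"wz": 0},{"jaw": 1,"x": 0,"y": 0,"z": 0,"wx": 0,"wy": 0,"wz": 0}])

```text
time: 12.15
tcp_pos: [515.2, 114.4, 131.6]
eef_rot: [180.0, -0.0, -152.0]
force: [0.4, 1.1, -0.9]
width: 23.8
grip_force: 30.0
```

```bash
python3 -c "
from h import *
s=bot.get_state();print(s['tcp_pos'],s['force'],s['wrist_torque'])"
```

```text
[515.2276095  114.39044523 131.60318135] [ 0.44138246  1.07061631 -0.90463784] [ 0.05439215 -0.14768782  0.00496979]
```

>>> apply_moves(rows=[{"jaw": 1,"x": 0,"y": 0,"z": 0.0007,"wx": 0,"wy": 0,"wz": 0},{"jaw": 1,"x": 0,"y": 0,"z": 0,"wx": 0,"wy": 0,"wz": 0},{"jaw": 1,"x": 0,"y": 0,"z": 0,"wx": 0,"wy": 0,"wz": 0}])

```text
time: 12.45
tcp_pos: [515.3, 114.5, 131.0]
eef_rot: [180.0, -0.0, -152.0]
force: [0.9, 0.8, 0.0]
width: 23.9
grip_force: 30.0
```

>>> apply_moves(rows=[{"jaw": 1,"x": 0,"y": 0,"z": 0.0008,"wx": 0,"wy": 0,"wz": 0},{"jaw": 1,"x": 0,"y": 0,"z": 0,"wx": 0,"wy": 0,"wz": 0},{"jaw": 1,"x": 0,"y": 0,"z": 0,"wx": 0,"wy": 0,"wz": 0}])

```text
time: 12.75
tcp_pos: [515.3, 114.4, 130.2]
eef_rot: [180.0, 0.0, -152.0]
force: [-0.2, 0.6, -0.6]
width: 24.1
grip_force: 30.0
```

>>> apply_moves(rows=[{"jaw": 1,"x": 0,"y": 0,"z": 0.0006,"wx": 0,"wy": 0,"wz": 0},{"jaw": 1,"x": 0,"y": 0,"z": 0,"wx": 0,"wy": 0,"wz": 0},{"jaw": 1,"x": 0,"y": 0,"z": 0,"wx": 0,"wy": 0,"wz": 0}])

```text
time: 13.05
tcp_pos: [515.3, 114.4, 129.6]
eef_rot: [180.0, 0.0, -152.0]
force: [0.2, -0.9, -0.8]
width: 24.0
grip_force: 30.0
```

>>> apply_moves(rows=[{"jaw": 1,"x": 0,"y": 0,"z": 0.0006,"wx": 0,"wy": 0,"wz": 0},{"jaw": 1,"x": 0,"y": 0,"z": 0,"wx": 0,"wy": 0,"wz": 0},{"jaw": 1,"x": 0,"y": 0,"z": 0,"wx": 0,"wy": 0,"wz": 0}])

```text
time: 13.35
tcp_pos: [515.3, 114.5, 129.1]
eef_rot: [-180.0, 0.0, -152.0]
force: [0.1, -0.1, 0.9]
width: 23.8
grip_force: 30.0
```

>>> apply_moves(rows=[{"jaw": 1,"x": 0,"y": 0,"z": 0.0005,"wx": 0,"wy": 0,"wz": 0},{"jaw": 1,"x": 0,"y": 0,"z": 0,"wx": 0,"wy": 0,"wz": 0},{"jaw": 1,"x": 0,"y": 0,"z": 0,"wx": 0,"wy": 0,"wz": 0}])

```text
time: 13.65
tcp_pos: [515.4, 114.5, 128.6]
eef_rot: [-180.0, 0.0, -152.0]
force: [0.5, -0.7, 2.6]
width: 23.3
grip_force: 30.0
```

>>> apply_moves(rows=[{"jaw": 1,"x": 0,"y": 0,"z": 0.0004,"wx": 0,"wy": 0,"wz": 0},{"jaw": 1,"x": 0,"y": 0,"z": 0,"wx": 0,"wy": 0,"wz": 0},{"jaw": 1,"x": 0,"y": 0,"z": 0,"wx": 0,"wy": 0,"wz": 0}])

```text
time: 13.95
tcp_pos: [515.4, 114.5, 128.2]
eef_rot: [180.0, 0.0, -152.0]
force: [-0.6, 0.2, 3.6]
width: 23.8
grip_force: 30.0
```

```bash
python3 - <<'E'
from h import *
F=[]
for i in range(6):
    eyes.camera_model("wrist");eyes.get_image("top");s=bot.get_state();F.append(np.r_[s['tcp_pos'],s['force'],s['wrist_torque']])
print(np.mean(F,0).round(3),np.std(F,0).round(2),s['time'])
E
```

```text
[ 5.15341e+02  1.14445e+02  1.28147e+02  2.82000e-01 -1.90000e-02
  2.84500e+00  9.00000e-02 -6.00000e-02 -1.10000e-02] [0.01 0.01 0.02 0.29 0.49 0.3  0.02 0.02 0.02] 14.25
```

>>> apply_moves(rows=[{"jaw": 1,"x": 0,"y": 0,"z": 0,"wx": 0,"wy": 0,"wz": 2},{"jaw": 1,"x": 0,"y": 0,"z": 0,"wx": 0,"wy": 0,"wz": 3},{"jaw": 1,"x": 0,"y": 0,"z": 0,"wx": 0,"wy": 0,"wz": 3},{"jaw": 1,"x": 0,"y": 0,"z": 0,"wx": 0,"wy": 0,"wz": 3},{"jaw": 1,"x": 0,"y": 0,"z": 0,"wx": 0,"wy": 0,"wz": 3},{"jaw": 1,"x": 0,"y": 0,"z": 0,"wx": 0,"wy": 0,"wz": 0}])

```text
time: 14.85
tcp_pos: [515.3, 114.5, 128.2]
eef_rot: [-180.0, 0.0, -166.1]
force: [-0.0, 1.0, 3.1]
width: 23.6
grip_force: 30.0
```

```bash
cat > st.py <<'E'
from h import *
F=[]
for i in range(4):
    eyes.get_image("top");s=bot.get_state();F.append(np.r_[s['tcp_pos'],s['eef_rot'][2],s['force'],s['wrist_torque']])
print(np.mean(F,0).round(3),s['time'],s['qpos'][6].round(1),'lat tool',toolshift(s,np.mean(F,0)[4:7]).round(2))
E
python3 st.py
```

```text
[ 5.15319e+02  1.14558e+02  1.28147e+02 -1.65920e+02  7.00000e-03
  6.60000e-01  2.76400e+00  2.58000e-01 -1.12000e-01  3.70000e-02] 15.05 67.3 lat tool [-0.17  0.64 -2.76]
```

>>> apply_moves(rows=[{"jaw": 1,"x": 0,"y": 0,"z": 0,"wx": 0,"wy": 0,"wz": 3},{"jaw": 1,"x": 0,"y": 0,"z": 0,"wx": 0,"wy": 0,"wz": 3},{"jaw": 1,"x": 0,"y": 0,"z": 0,"wx": 0,"wy": 0,"wz": 3},{"jaw": 1,"x": 0,"y": 0,"z": 0,"wx": 0,"wy": 0,"wz": 3},{"jaw": 1,"x": 0,"y": 0,"z": 0,"wx": 0,"wy": 0,"wz": 3},{"jaw": 1,"x": 0,"y": 0,"z": 0,"wx": 0,"wy": 0,"wz": 3},{"jaw": 1,"x": 0,"y": 0,"z": 0,"wx": 0,"wy": 0,"wz": 3},{"jaw": 1,"x": 0,"y": 0,"z": 0,"wx": 0,"wy": 0,"wz": 0}])

```text
time: 15.85
tcp_pos: [515.3, 114.6, 128.1]
eef_rot: [180.0, 0.0, 173.0]
force: [-0.7, 0.9, 3.4]
width: 23.7
grip_force: 30.0
```

```bash
python3 st.py
```

```text
[ 5.15353e+02  1.14549e+02  1.28141e+02  1.73100e+02  1.55000e-01
  1.20800e+00  2.73300e+00  4.78000e-01 -1.76000e-01  3.90000e-02] 16.05 48.3 lat tool [-0.01  1.22 -2.73]
```

>>> apply_moves(rows=[{"jaw": 1,"x": 0,"y": 0.0003,"z": 0,"wx": 0,"wy": 0,"wz": 3},{"jaw": 1,"x": 0,"y": 0,"z": 0,"wx": 0,"wy": 0,"wz": 3},{"jaw": 1,"x": 0,"y": 0,"z": 0,"wx": 0,"wy": 0,"wz": 3},{"jaw": 1,"x": 0,"y": 0,"z": 0,"wx": 0,"wy": 0,"wz": 3},{"jaw": 1,"x": 0,"y": 0,"z": 0,"wx": 0,"wy": 0,"wz": 3},{"jaw": 1,"x": 0,"y": 0,"z": 0,"wx": 0,"wy": 0,"wz": 3},{"jaw": 1,"x": 0,"y": 0,"z": 0,"wx": 0,"wy": 0,"wz": 3},{"jaw": 1,"x": 0,"y": 0,"z": 0,"wx": 0,"wy": 0,"wz": 0}])

```text
time: 16.85
tcp_pos: [515.4, 114.6, 128.1]
eef_rot: [-180.0, 0.0, 152.0]
force: [0.1, 0.5, 3.1]
width: 24.0
grip_force: 30.0
```

```bash
python3 st.py
```

```text
[ 5.15363e+02  1.14640e+02  1.28108e+02  1.52100e+02  1.41000e-01
  4.42000e-01  2.89900e+00  7.30000e-02 -2.59000e-01  4.40000e-02] 17.05 29.1 lat tool [ 0.08  0.46 -2.9 ]
```

>>> apply_moves(rows=[{"jaw": 1,"x": 0,"y": 0,"z": 0,"wx": 0,"wy": 0,"wz": 2},{"jaw": 1,"x": 0,"y": 0,"z": 0,"wx": 0,"wy": 0,"wz": 2},{"jaw": 1,"x": 0,"y": 0,"z": 0,"wx": 0,"wy": 0,"wz": 2},{"jaw": 1,"x": 0,"y": 0,"z": 0,"wx": 0,"wy": 0,"wz": 2},{"jaw": 1,"x": 0,"y": 0,"z": 0,"wx": 0,"wy": 0,"wz": 2},{"jaw": 1,"x": 0,"y": 0,"z": 0,"wx": 0,"wy": 0,"wz": 1},{"jaw": 1,"x": 0,"y": 0,"z": 0,"wx": 0,"wy": 0,"wz": 0}])

```text
time: 17.75
tcp_pos: [515.4, 114.7, 128.1]
eef_rot: [180.0, 0.0, 141.0]
force: [0.1, -0.0, 3.1]
width: 23.6
grip_force: 30.0
```

```bash
python3 st.py
```

```text
[ 5.15356e+02  1.14667e+02  1.28109e+02  1.41049e+02  7.68000e-01
  1.03000e-01  2.52900e+00 -2.00000e-03 -3.53000e-01  5.10000e-02] 17.95 18.9 lat tool [-0.53  0.56 -2.53]
```

>>> apply_moves(rows=[{"jaw": 1,"x": 0,"y": 0,"z": 0,"wx": 0,"wy": 0,"wz": 1},{"jaw": 1,"x": 0,"y": 0,"z": 0,"wx": 0,"wy": 0,"wz": 1},{"jaw": 1,"x": 0,"y": 0,"z": 0,"wx": 0,"wy": 0,"wz": 0}])

```text
time: 18.25
tcp_pos: [515.4, 114.7, 128.1]
eef_rot: [180.0, 0.0, 138.9]
force: [-0.2, -0.2, 3.7]
width: 23.6
grip_force: 30.0
```

```bash
python3 st.py
```

```text
[ 5.15363e+02  1.14707e+02  1.28131e+02  1.38998e+02  3.33000e-01
 -1.95000e-01  3.18800e+00 -1.26000e-01 -3.73000e-01  3.90000e-02] 18.45 17.1 lat tool [-0.38  0.07 -3.19]
```

Torque is still steady at about 0.05 N m, so not at the stop yet. I'll go on in small steps.

>>> apply_moves(rows=[{"jaw": 1,"x": 0,"y": 0,"z": 0,"wx": 0,"wy": 0,"wz": 1},{"jaw": 1,"x": 0,"y": 0,"z": 0,"wx": 0,"wy": 0,"wz": 1},{"jaw": 1,"x": 0,"y": 0,"z": 0,"wx": 0,"wy": 0,"wz": 0}])

```text
time: 18.75
tcp_pos: [515.3, 114.7, 128.1]
eef_rot: [-180.0, 0.0, 136.9]
force: [1.0, 0.1, 4.0]
width: 23.6
grip_force: 30.0
```

```bash
python3 st.py
```

```text
[ 5.15344e+02  1.14705e+02  1.28118e+02  1.36992e+02  7.27000e-01
 -1.49000e-01  2.92800e+00 -1.69000e-01 -4.07000e-01  6.10000e-02] 18.95 15.2 lat tool [-0.63  0.39 -2.93]
```

>>> apply_moves(rows=[{"jaw": 1,"x": 0,"y": 0,"z": 0,"wx": 0,"wy": 0,"wz": 1},{"jaw": 1,"x": 0,"y": 0,"z": 0,"wx": 0,"wy": 0,"wz": 0}])

```text
time: 19.15
tcp_pos: [515.4, 114.7, 128.1]
eef_rot: [180.0, 0.0, 135.9]
force: [-0.1, -0.7, 3.1]
width: 23.7
grip_force: 30.0
```

```bash
python3 st.py
```

```text
[ 5.15334e+02  1.14715e+02  1.28104e+02  1.35992e+02  1.12900e+00
 -6.08000e-01  3.24300e+00 -2.00000e-01 -4.43000e-01  5.90000e-02] 19.35 14.3 lat tool [-1.23  0.35 -3.24]
```

>>> apply_moves(rows=[{"jaw": 1,"x": -0.0002,"y": 0,"z": 0,"wx": 0,"wy": 0,"wz": 1},{"jaw": 1,"x": 0,"y": 0,"z": 0,"wx": 0,"wy": 0,"wz": 0}])

```text
time: 19.55
tcp_pos: [515.4, 114.7, 128.1]
eef_rot: [180.0, -0.0, 134.9]
force: [0.5, 0.0, 3.1]
width: 23.4
grip_force: 30.0
```

```bash
python3 st.py
```

```text
[ 5.15399e+02  1.14666e+02  1.28097e+02  1.34995e+02  2.54000e-01
 -3.00000e-03  2.90900e+00  5.80000e-02 -2.04000e-01  5.20000e-02] 19.75 13.4 lat tool [-0.18  0.18 -2.91]
```

>>> apply_moves(rows=[{"jaw": 1,"x": 0,"y": 0,"z": 0,"wx": 0,"wy": 0,"wz": 1},{"jaw": 1,"x": 0,"y": 0,"z": 0,"wx": 0,"wy": 0,"wz": 0}])

```text
time: 19.95
tcp_pos: [515.4, 114.6, 128.1]
eef_rot: [180.0, -0.0, 133.9]
force: [0.7, -0.1, 3.3]
width: 23.7
grip_force: 30.0
```

```bash
python3 st.py
```

```text
[ 5.15429e+02  1.14642e+02  1.28094e+02  1.33993e+02  3.90000e-02
  2.22000e-01  2.56900e+00  1.72000e-01 -1.12000e-01  3.50000e-02] 20.15 12.5 lat tool [ 0.13  0.18 -2.57]
```

>>> apply_moves(rows=[{"jaw": 1,"x": 0,"y": 0,"z": 0,"wx": 0,"wy": 0,"wz": 1},{"jaw": 1,"x": 0,"y": 0,"z": 0,"wx": 0,"wy": 0,"wz": 0}])

```text
time: 20.35
tcp_pos: [515.4, 114.6, 128.1]
eef_rot: [-180.0, -0.0, 132.9]
force: [0.6, 1.0, 4.1]
width: 23.5
grip_force: 30.0
```

```bash
python3 st.py
```

```text
[ 5.15446e+02  1.14622e+02  1.28102e+02  1.32993e+02 -2.64000e-01
  6.88000e-01  3.11800e+00  2.53000e-01 -1.60000e-02  4.30000e-02] 20.55 11.6 lat tool [ 0.68  0.28 -3.12]
```

>>> apply_moves(rows=[{"jaw": 1,"x": 0,"y": 0,"z": 0,"wx": 0,"wy": 0,"wz": 1},{"jaw": 1,"x": 0,"y": 0,"z": 0,"wx": 0,"wy": 0,"wz": 0}])

```text
time: 20.75
tcp_pos: [515.4, 114.6, 128.1]
eef_rot: [180.0, -0.0, 131.9]
force: [0.2, 1.1, 3.7]
width: 23.9
grip_force: 30.0
```

```bash
python3 st.py
```

```text
[ 5.15450e+02  1.14601e+02  1.28102e+02  1.31990e+02  7.60000e-02
  1.07300e+00  3.01100e+00  2.73000e-01 -1.60000e-02  5.80000e-02] 20.95 10.6 lat tool [ 0.75  0.77 -3.01]
```

>>> apply_moves(rows=[{"jaw": 1,"x": 0,"y": 0,"z": 0,"wx": 0,"wy": 0,"wz": 1},{"jaw": 1,"x": 0,"y": 0,"z": 0,"wx": 0,"wy": 0,"wz": 0}])

```text
time: 21.15
tcp_pos: [515.5, 114.6, 128.1]
eef_rot: [180.0, -0.0, 130.9]
force: [0.8, 1.2, 2.9]
width: 24.0
grip_force: 30.0
```

```bash
python3 st.py; python3 - <<'E'
from h import *
im=eyes.get_image("wrist");cv2.imwrite("pics/c9.png",cv2.convertScaleAbs(cv2.resize(im[150:250,200:310,::-1],(660,600),interpolation=cv2.INTER_CUBIC),alpha=1.6))
E
```

```text
[ 5.15453e+02  1.14585e+02  1.28092e+02  1.30989e+02 -5.47000e-01
  7.18000e-01  2.82400e+00  3.02000e-01  2.00000e-03  2.80000e-02] 21.35 9.7 lat tool [ 0.9   0.06 -2.82]
```

View pics/c9.png

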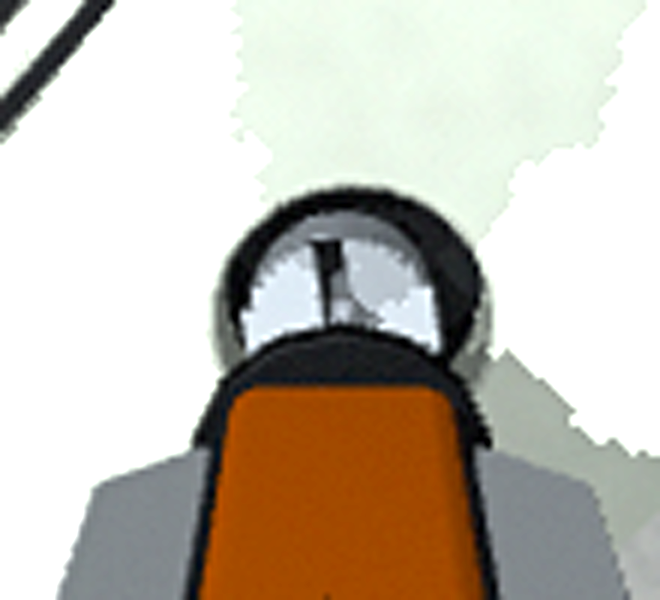

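The slot's top leans about 6 to 9° left of the vertical blade, at crop (326,245) against (342,310). That is the slot clearance taken up, and the stop should be close. I'll go on in small steps.

>>> apply_moves(rows=[{"jaw": 1,"x": 0.0001,"y": 0,"z": 0,"wx": 0,"wy": 0,"wz": 1},{"jaw": 1,"x": 0,"y": 0,"z": 0,"wx": 0,"wy": 0,"wz": 0}])

```text
time: 21.6
tcp_pos: [515.4, 114.6, 128.1]
eef_rot: [180.0, 0.0, 129.9]
force: [-0.1, 1.6, 3.4]
width: 23.7
grip_force: 30.0
```

```bash
sed -i 's/range(4)/range(8)/' st.py; python3 st.py
```

```text
[ 5.15443e+02  1.14646e+02  1.28124e+02  1.29994e+02 -1.16000e-01
  6.96000e-01  3.08800e+00  1.82000e-01 -1.08000e-01  6.00000e-02] 22.0 8.8 lat tool [ 0.61  0.36 -3.09]
```

>>> apply_moves(rows=[{"jaw": 1,"x": 0,"y": 0,"z": 0,"wx": 0,"wy": 0,"wz": 1},{"jaw": 1,"x": 0,"y": 0,"z": 0,"wx": 0,"wy": 0,"wz": 0}])

```text
time: 22.2
tcp_pos: [515.4, 114.6, 128.1]
eef_rot: [180.0, 0.0, 128.9]
force: [-0.2, 0.4, 2.9]
width: 23.6
grip_force: 30.0
```

```bash
python3 st.py
```

```text
[ 5.15426e+02  1.14655e+02  1.28121e+02  1.28993e+02  1.04000e-01
  5.00000e-01  3.27000e+00  1.17000e-01 -1.83000e-01  7.30000e-02] 22.6 7.9 lat tool [ 0.32  0.4  -3.27]
```

>>> apply_moves(rows=[{"jaw": 1,"x": 0,"y": 0,"z": 0,"wx": 0,"wy": 0,"wz": 1},{"jaw": 1,"x": 0,"y": 0,"z": 0,"wx": 0,"wy": 0,"wz": 0}])

```text
time: 22.8
tcp_pos: [515.4, 114.6, 128.1]
eef_rot: [180.0, -0.0, 127.9]
force: [-0.4, 0.9, 3.8]
width: 23.5
grip_force: 30.0
```

```bash
python3 st.py
```

```text
[ 5.15424e+02  1.14660e+02  1.28115e+02  1.27994e+02  3.10000e-01
  2.14000e-01  2.84100e+00  1.14000e-01 -2.28000e-01  1.22000e-01] 23.2 6.9 lat tool [-0.02  0.38 -2.84]
```

>>> apply_moves(rows=[{"jaw": 1,"x": 0,"y": 0,"z": 0,"wx": 0,"wy": 0,"wz": 1},{"jaw": 1,"x": 0,"y": 0,"z": 0,"wx": 0,"wy": 0,"wz": 0}])

```text
time: 23.4
tcp_pos: [515.4, 114.7, 128.1]
eef_rot: [180.0, -0.0, 126.9]
force: [0.6, 0.3, 3.3]
width: 23.9
grip_force: 30.0
```

```bash
python3 st.py
```

```text
[ 5.15419e+02  1.14665e+02  1.28114e+02  1.26993e+02  3.02000e-01
  4.39000e-01  3.07300e+00  8.30000e-02 -2.46000e-01  1.35000e-01] 23.8 6.0 lat tool [ 0.17  0.51 -3.07]
```

The torque has climbed 0.06 → 0.12 → 0.135 N m, well above the running torque, so the screw is at its stop. I'll ease back into the slot clearance and lift out.

>>> apply_moves(rows=[{"jaw": 1,"x": 0,"y": 0,"z": 0,"wx": 0,"wy": 0,"wz": -2},{"jaw": 1,"x": 0,"y": 0,"z": 0,"wx": 0,"wy": 0,"wz": -2},{"jaw": 1,"x": 0,"y": 0,"z": 0,"wx": 0,"wy": 0,"wz": -2},{"jaw": 1,"x": 0,"y": 0,"z": 0,"wx": 0,"wy": 0,"wz": -1},{"jaw": 1,"x": 0,"y": 0,"z": 0,"wx": 0,"wy": 0,"wz": 0}])

```text
time: 24.3
tcp_pos: [515.4, 114.6, 128.1]
eef_rot: [-180.0, -0.0, 134.0]
force: [-0.9, 0.4, 3.0]
width: 23.5
grip_force: 30.0
```

```bash
python3 st.py
```

```text
[ 5.15359e+02  1.14605e+02  1.28086e+02  1.33960e+02  2.48000e-01
  1.54000e-01  2.98600e+00 -2.80000e-02 -9.80000e-02 -5.00000e-03] 24.7 12.5 lat tool [-0.06  0.29 -2.99]
```

>>> apply_moves(rows=[{"jaw": 1,"x": 0,"y": 0,"z": -0.002,"wx": 0,"wy": 0,"wz": 0},{"jaw": 1,"x": 0,"y": 0,"z": -0.003,"wx": 0,"wy": 0,"wz": 0},{"jaw": 1,"x": 0,"y": 0,"z": -0.005,"wx": 0,"wy": 0,"wz": 0},{"jaw": 1,"x": 0,"y": 0,"z": -0.015,"wx": 0,"wy": 0,"wz": 0},{"jaw": 1,"x": 0,"y": 0,"z": -0.02,"wx": 0,"wy": 0,"wz": 0},{"jaw": 1,"x": 0,"y": 0,"z": -0.02,"wx": 0,"wy": 0,"wz": 0},{"jaw": 1,"x": 0,"y": 0,"z": 0,"wx": 0,"wy": 0,"wz": 0},{"jaw": 1,"x": 0,"y": 0,"z": 0,"wx": 0,"wy": 0,"wz": 0}])

```text
time: 25.5
tcp_pos: [515.6, 114.6, 193.8]
eef_rot: [180.0, 0.0, 134.0]
force: [-0.7, -0.2, 0.2]
width: 24.0
grip_force: 30.0
```

```bash
python3 - <<'E'
from scr import *
s=bot.get_state();print(s['time'],np.round(s['tcp_pos'],2),s['eef_rot'],np.round(s['qpos'],1))
print(toolshift(s,np.array([548.0,-147.6,s['tcp_pos'][2]])-s['tcp_pos']))
E
```

```text
25.5 [515.6  114.58 193.77] [1.79951438e+02 4.61711290e-02 1.33974945e+02] [ 10.1  14.3 -34.2 109.9   9.4  58.5  15.7]
[-2.11174459e+02 -1.58725210e+02  3.56429446e-02]
```

>>> apply_moves(rows=[{"jaw": 1,"x": -0.0352,"y": -0.0264,"z": 0,"wx": 0,"wy": 0,"wz": 0},{"jaw": 1,"x": -0.0352,"y": -0.0264,"z": 0,"wx": 0,"wy": 0,"wz": 0},{"jaw": 1,"x": 0,"y": 0,"z": 0,"wx": 0,"wy": 0,"wz": 0},{"jaw": 1,"x": 0,"y": 0,"z": 0,"wx": 0,"wy": 0,"wz": 0}])

```text
time: 25.9
tcp_pos: [525.9, 26.4, 192.4]
eef_rot: [-179.9, -0.1, 133.9]
force: [-1.4, 0.7, -1.1]
width: 23.8
grip_force: 30.0
```

```bash
python3 - <<'E'
from scr import *
m=eyes.camera_model("wrist");im=eyes.get_image("wrist");cv2.imwrite("pics/w10.png",im[:,:,::-1])
q=np.array(m['R'])@[515.3,114.4,62]+m['t'];u,v=m['fx']*q[0]/q[2]+m['cx'],m['fy']*q[1]/q[2]+m['cy'];print(u,v)
a=head(im,u,v);print(a)
d=ray(m,*a[2][1],62)-ray(m,*a[2][0],62);print("slot",np.degrees(np.arctan2(d[1],d[0])),ray(m,*a[0],62))
E
```

```text
313.3841751616022 112.77806041425556
((313.3144226074219, 112.90226554870605), (np.float32(313.29364), np.float32(112.903244)), ((np.float32(312.92535), np.float32(105.08753)), (np.float32(313.63138), np.float32(120.07091))), array([27.74116707, 28.72578812]), 5914)
slot -40.632803143027445 [515.33525868 114.27600474  62.        ]
```

The slot measures -40.6° in world against -40.9° expected at the stop, so the screw is locked. Next I return the driver.

>>> apply_moves(rows=[{"jaw": 1,"x": -0.0352,"y": -0.0264,"z": 0,"wx": 0,"wy": 0,"wz": 0},{"jaw": 1,"x": -0.0352,"y": -0.0264,"z": 0,"wx": 0,"wy": 0,"wz": 0},{"jaw": 1,"x": -0.0352,"y": -0.0264,"z": 0,"wx": 0,"wy": 0,"wz": 0},{"jaw": 1,"x": -0.0352,"y": -0.0264,"z": 0,"wx": 0,"wy": 0,"wz": 0},{"jaw": 1,"x": 0,"y": 0,"z": 0.02,"wx": 0,"wy": 0,"wz": 0},{"jaw": 1,"x": 0,"y": 0,"z": 0.02,"wx": 0,"wy": 0,"wz": 0},{"jaw": 1,"x": 0,"y": 0,"z": 0,"wx": 0,"wy": 0,"wz": 0},{"jaw": 1,"x": 0,"y": 0,"z": 0,"wx": 0,"wy": 0,"wz": 0}])

```text
time: 26.75
tcp_pos: [548.3, -146.0, 153.2]
eef_rot: [180.0, -0.1, 134.1]
force: [-0.2, -0.1, -0.8]
width: 24.2
grip_force: 30.0
```

```bash
python3 - <<'E'
from h import *
s=bot.get_state();print(s['time'],np.round(s['tcp_pos'],2),s['eef_rot'],np.round(s['qpos'],1))
print(toolshift(s,np.array([548.0,-147.6,74.8])-s['tcp_pos']))
E
```

```text
26.75 [ 548.3  -145.96  153.23] [ 1.79997866e+02 -5.42954286e-02  1.34104616e+02] [ 29.3  19.5 -25.4 107.7  10.   55.   43.5]
[-1.04683493 -1.35963824 78.42906261]
```

>>> apply_moves(rows=[{"jaw": 1,"x": -0.001,"y": -0.0014,"z": 0.01,"wx": 0,"wy": 0,"wz": 0},{"jaw": 1,"x": 0,"y": 0,"z": 0.01,"wx": 0,"wy": 0,"wz": 0},{"jaw": 1,"x": 0,"y": 0,"z": 0.005,"wx": 0,"wy": 0,"wz": 0},{"jaw": 1,"x": 0,"y": 0,"z": 0.004,"wx": 0,"wy": 0,"wz": 0},{"jaw": 1,"x": 0,"y": 0,"z": 0.002,"wx": 0,"wy": 0,"wz": 0},{"jaw": 1,"x": 0,"y": 0,"z": 0,"wx": 0,"wy": 0,"wz": 0},{"jaw": 1,"x": 0,"y": 0,"z": 0,"wx": 0,"wy": 0,"wz": 0}])

```text
time: 27.45
tcp_pos: [548.0, -149.0, 122.3]
eef_rot: [180.0, 0.0, 134.0]
force: [0.5, -0.2, -0.6]
width: 23.9
grip_force: 30.0
```

>>> apply_moves(rows=[{"jaw": 1,"x": 0,"y": 0,"z": 0.005,"wx": 0,"wy": 0,"wz": 0},{"jaw": 1,"x": 0,"y": 0,"z": 0.01,"wx": 0,"wy": 0,"wz": 0},{"jaw": 1,"x": 0,"y": 0,"z": 0.01,"wx": 0,"wy": 0,"wz": 0},{"jaw": 1,"x": 0,"y": 0,"z": 0.01,"wx": 0,"wy": 0,"wz": 0},{"jaw": 1,"x": 0,"y": 0,"z": 0.006,"wx": 0,"wy": 0,"wz": 0},{"jaw": 1,"x": 0,"y": 0,"z": 0.003,"wx": 0,"wy": 0,"wz": 0},{"jaw": 1,"x": 0,"y": 0,"z": 0,"wx": 0,"wy": 0,"wz": 0},{"jaw": 1,"x": 0,"y": 0,"z": 0,"wx": 0,"wy": 0,"wz": 0}])

```text
time: 28.25
tcp_pos: [548.0, -149.0, 78.3]
eef_rot: [180.0, 0.0, 134.0]
force: [-0.1, 0.7, 0.7]
width: 24.2
grip_force: 30.0
```

>>> apply_moves(rows=[{"jaw": 1,"x": 0.001,"y": 0.001,"z": 0.001,"wx": 0,"wy": 0,"wz": 0},{"jaw": 1,"x": 0,"y": 0,"z": 0.001,"wx": 0,"wy": 0,"wz": 0},{"jaw": 1,"x": 0,"y": 0,"z": 0.001,"wx": 0,"wy": 0,"wz": 0},{"jaw": 1,"x": 0,"y": 0,"z": 0,"wx": 0,"wy": 0,"wz": 0},{"jaw": 1,"x": 0,"y": 0,"z": 0,"wx": 0,"wy": 0,"wz": 0}])

```text
time: 28.75
tcp_pos: [547.8, -147.6, 75.1]
eef_rot: [180.0, -0.0, 134.0]
force: [0.2, -0.4, -0.8]
width: 23.9
grip_force: 30.0
```

>>> apply_moves(rows=[{"jaw": 1,"x": 0,"y": 0,"z": 0.0005,"wx": 0,"wy": 0,"wz": 0},{"jaw": 1,"x": 0,"y": 0,"z": 0,"wx": 0,"wy": 0,"wz": 0},{"jaw": 1,"x": 0,"y": 0,"z": 0,"wx": 0,"wy": 0,"wz": 0}])

```text
time: 29.05
tcp_pos: [547.9, -147.6, 74.6]
eef_rot: [180.0, -0.0, 134.0]
force: [-0.2, -0.1, -0.8]
width: 24.0
grip_force: 30.0
```

>>> apply_moves(rows=[{"jaw": 1,"x": 0,"y": 0,"z": 0.0003,"wx": 0,"wy": 0,"wz": 0},{"jaw": 1,"x": 0,"y": 0,"z": 0,"wx": 0,"wy": 0,"wz": 0},{"jaw": 1,"x": 0,"y": 0,"z": 0,"wx": 0,"wy": 0,"wz": 0}])

```text
time: 29.35
tcp_pos: [547.9, -147.6, 74.5]
eef_rot: [180.0, 0.0, 134.0]
force: [-0.9, 0.5, 3.9]
width: 23.9
grip_force: 30.0
```

Seated: the guard bears on the stand at the original height. I'll release slowly and retreat.

>>> apply_moves(rows=[{"jaw": 0.5,"x": 0,"y": 0,"z": 0,"wx": 0,"wy": 0,"wz": 0},{"jaw": 0.3,"x": 0,"y": 0,"z": 0,"wx": 0,"wy": 0,"wz": 0},{"jaw": 0,"x": 0,"y": 0,"z": 0,"wx": 0,"wy": 0,"wz": 0},{"jaw": -0.5,"x": 0,"y": 0,"z": 0,"wx": 0,"wy": 0,"wz": 0},{"jaw": -1,"x": 0,"y": 0,"z": 0,"wx": 0,"wy": 0,"wz": 0},{"jaw": -1,"x": 0,"y": 0,"z": 0,"wx": 0,"wy": 0,"wz": 0},{"jaw": -1,"x": 0,"y": 0,"z": 0,"wx": 0,"wy": 0,"wz": 0},{"jaw": -1,"x": 0,"y": 0,"z": 0,"wx": 0,"wy": 0,"wz": 0},{"jaw": -1,"x": 0,"y": 0,"z": 0,"wx": 0,"wy": 0,"wz": 0},{"jaw": -1,"x": 0,"y": 0,"z": 0,"wx": 0,"wy": 0,"wz": 0}])

```text
time: 30.35
tcp_pos: [547.8, -147.5, 74.3]
eef_rot: [180.0, -0.0, 134.0]
force: [-0.1, -1.4, -0.2]
width: 91.9
grip_force: 0.0
```

>>> apply_moves(rows=[{"jaw": -1,"x": 0,"y": 0,"z": -0.01,"wx": 0,"wy": 0,"wz": 0},{"jaw": -1,"x": 0,"y": 0,"z": -0.02,"wx": 0,"wy": 0,"wz": 0},{"jaw": -1,"x": 0,"y": 0,"z": -0.03,"wx": 0,"wy": 0,"wz": 0},{"jaw": -1,"x": 0,"y": 0,"z": -0.04,"wx": 0,"wy": 0,"wz": 0},{"jaw": -1,"x": 0,"y": 0,"z": -0.04,"wx": 0,"wy": 0,"wz": 0},{"jaw": -1,"x": 0,"y": 0,"z": -0.02,"wx": 0,"wy": 0,"wz": 0},{"jaw": -1,"x": 0,"y": 0,"z": 0,"wx": 0,"wy": 0,"wz": 0},{"jaw": -1,"x": 0,"y": 0,"z": 0,"wx": 0,"wy": 0,"wz": 0}])

```text
time: 31.15
tcp_pos: [547.8, -147.6, 234.8]
eef_rot: [180.0, 0.0, 134.0]
force: [0.4, 0.6, 0.0]
width: 94.0
grip_force: 0.0
```

```bash
python3 - <<'E'
from hand import *
s=bot.get_state();m=eyes.camera_model("wrist");im=eyes.get_image("wrist");print(s['time'],s['tcp_pos'],s['width'])
st,hs,r=top(im);print(st,[ (h,ray(m,*h[0],121).round(1)) for h in hs])
cv2.imwrite("pics/c11.png",cv2.convertScaleAbs(im[:,:,::-1],alpha=1.5))
E
```

```text
31.15 [ 547.81422046 -147.62214283  234.8052696 ] 93.9555051406362
[245 167  24  34 497] [(((256.4856262207031, 189.71217346191406), (19.631505966186523, 20.223175048828125), 173.62583923339844), array([ 547.7, -148. ,  121. ]))]
```

View pics/c11.png

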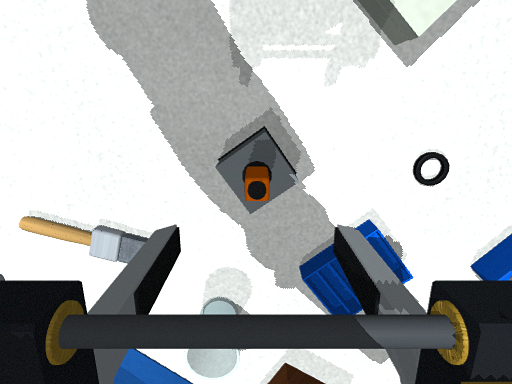

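The driver stands upright and seated in its stand, with its cap at (256,190), i.e. (547.7,-148.0). The gripper is open and clear, and the nearby things in this view are undisturbed.

```bash
python3 -c "
from plant import job_done
print(job_done())"
```

```text
the job is handed in; nothing more can be done
None
```

The lock screw is turned clockwise to its stop and the driver is back upright and fully down in its stand, released; the job was handed in at about 31 s, with no verdict returned.

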